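Reject the bad filter, hold the good one home in the bayonet port

ROBOT

A 6-joint arm with a two-finger parallel gripper is mounted at the origin on the work surface. World frame = base frame: x ahead of the robot, y to its left, z up, the work surface at z = 0. Lengths are in m, angles in rad, forces in N, time in s.
With the tool pointing down it reaches from about 0.425 to 0.95 m from the base axis. Payload 3.5 kg.
Tool frame: the origin (TCP) lies midway between the tips of the shut fingers; the grasp point (between the pads) lies 19 mm behind it; z points along the fingers, y is the direction in which the jaws open and shut (so a half turn about z gives the same grasp; the last joint's range is limited). The gripper opens to 85 mm and grips with 20 to 120 N. Pads are 22 mm wide; open, the fingers measure 114 mm over their backs; the gripper's body (76 mm by 85 mm) begins 54 mm behind the grasp point. The pads swing forward as they close: fully open they stand 13 mm farther back than shut.
Start: joints at [-1.305, 0.286, 1.577, -0, 1.279, -0.15], TCP at [0.273, -0.617, 0.231] pointing down, gripper open.
Joint ranges: [-2.77, 2.77], [-0.9, 2.22], [0.21, 2.48], [-1.53, 4.67], [0.24, 2.81], [-2.84, 2.84]. Speed limits (rad/s): [2.79, 2.79, 3.14, 3.14, 3.14, 3.14].

INTERFACE

Orientations are given as a unit quaternion [x, y, z, w].
In Python, from plant import * gives the robot as it stands.
- The arm moves only by the shell command python3 -m jog 'ROWS' [FORCE]. ROWS is a JSON object of lists of equal length, an entry for each row: "travel": the shift along the world's x, y, z in mm, a list of three; "dr": the turn, a rotation vector about the world's x, y, z in degrees, a list of three; "jaw": the closure in counts, from 0 (fully open) to 255 (shut). In form: {"travel": [[x, y, z], ...], "dr": [[wx, wy, wz], ...], "jaw": [jaw, ...]}. A call has 1 to 5 rows; each row shifts and turns the commanded pose from where the row before left it; what a row does not reach is not made up. A row lasts 1/12 s, in which the tool goes at most 41.7 mm and 7.16 degrees, less where a joint would pass 70% of its speed; a pose out of reach is approached as far as the arm can. A call is refused whole if a number of a shift passes 41.7 or a number of a turn 7.16, either way. A call with a gripper value outside its range is refused whole. The fingers move at their own pace and stop on an object; FORCE is the grip in N (left out, the last holds). Time passes only in rows, so rows that do not move let the fingers close. It gives the time, the measured TCP pose, the force and the opening at its end, in the units of the state.
- get_state(): the state, without advancing time (a new reading comes with each control period).
- read_camera(name): name is "scene" or "top"; returns the picture (480x640x3 uint8, red, green, blue); there is no depth.
- camera_info(name): a dict with "K" (3x3 intrinsics, pixels), "R" (3x3) and "t" (3): a world point X has camera coordinates R X + t. Camera axes: x right, y down, z forward; pixel columns grow to the right and rows downward; lengths in m; the calibration is good to about 2 mm. A picture is of the moment at which its call begins. camera_info takes no time and is no camera call.
- sign_off(): hands the job in, once; it reports no verdict.
The state is a dict: "time": time; "qpos": joint angles; "dq": joint speeds; "joint_efforts": joint torques, N m; "eef_pos": TCP position; "tcp_rot": TCP orientation; "contact_force": force on the tool from outside, world axes, zero at the start; "wrist_torque": the same for the moment, N m; "opening": opening from 0.0 (shut) to 1.0 (fully open).
Only numpy, scipy, OpenCV 4.12 (cv2) and the standard library are available. Lean on these libraries where they do the work, as an engineer would, in place of code of your own. Each camera call takes 0.05 s, during which the arm holds its last target. There are 200 camera calls.

TASK

Three filter cartridges stand in the grey tray: first move the red-tagged one to the square red reject nest, standing upright and let go, and leave the yellow-tagged one and everything else on the table where they are. Then put the green-tagged cartridge into the round bayonet port with its lugs in the two slots, push it down against the spring until its flange is flush on the collar, and twist it a quarter turn clockwise seen from above. Finish while still holding it there: the program ends with the gripper gripping the cartridge, twisted and pressed fully home, because the spring lifts it off the collar as soon as it is let go.

Things in the scene. Friction and masses are not known exactly. Their poses are not given: they have to be found in the camera images.
- green: The good part: white cartridge, green tag on its wing and flange. Origin: centre of underside, z up. Spigot: 34 mm dia (foot 28), z 0-22 mm; two lugs at its foot along +x and -x, tips at radius 25, 9 mm wide, z 0-7; flange 60 mm dia, z 22-28; grip wing 44 mm along x, 14 thick along y, z 28-62. A half turn about z fits the same. 85 to 170 g.
- red: The reject: white cartridge, red tag on its wing and flange. Origin: centre of underside, z up. Spigot: 34 mm dia (foot 28), z 0-22 mm; two lugs at its foot along +x and -x, tips at radius 25, 9 mm wide, z 0-7; flange 60 mm dia, z 22-28; grip wing 44 mm along x, 14 thick along y, z 28-62. A half turn about z fits the same. 85 to 170 g.
- yellow: To be left alone: white cartridge, yellow tag on its wing and flange. Origin: centre of underside, z up. Spigot: 34 mm dia (foot 28), z 0-22 mm; two lugs at its foot along +x and -x, tips at radius 25, 9 mm wide, z 0-7; flange 60 mm dia, z 22-28; grip wing 44 mm along x, 14 thick along y, z 28-62. A half turn about z fits the same. 85 to 170 g.
- tray: fixed grey tray 120 x 300 mm (long side along its y), rim 12 mm high, floor 4 mm thick, in which the three cartridges stand 95 mm apart along its y, in any order. Origin: centre of its underside.
- nest: fixed red square reject nest, an open box 85 x 85 mm outside, walls 5 mm thick and 18 mm high, floor 4 mm thick. Origin: centre of its underside.
- port: fixed bayonet port: grey plate 130 (x) x 110 (y) x 14 mm, on it a round metal collar, 80 mm dia, flat top 46 mm above the table. Bore 38 mm with two slots 15 mm wide, out to radius 28, along the port's +x and -x (an orange mark beyond each). A blue pipe stub leaves the plate along +x, to 112 mm from the centre, 24 mm high. Origin: centre of underside, z up.
- port_mouth (a point): centre of the bore at the collar's top. Home: cartridge origin 22 mm below this, flange on the collar. Slots are 10 mm deep; below, the lugs can turn clockwise only (seen from above), to a stop at a quarter turn, once the flange is less than 5 mm from the collar.
- plunger (a joint): spring plunger (brass disc, 30 mm diameter) in the port, in m pressed down: 0 when free (its face 6 mm below the collar's top), 0.016 when a cartridge is home. It pushes up with 3 N at 0 and 12 N at home. A twisted cartridge that is let go rises to about 0.011.
- bottle: bystander: clear bottle with a red cap, 60 mm diameter, 100 mm high, origin at the underside.
- jar: bystander: amber jar, 60 mm diameter, 70 mm high, origin at the underside.
- screwdriver: bystander: blue screwdriver, 180 mm long, lying on the table along y, beyond the tray.
- gasket: bystander: black rubber ring, 52 mm diameter, 8 mm high, lying on the table beyond the tray, beside the screwdriver.

How it is judged:
On the way, in this order (a step that is already met when the one before it is completed fails the run):
1. the red-tagged cartridge stands upright in the reject nest, let go (horizontal distance between red and nest below 0.02 m and z of red in the frame of nest below 0.009 m and angle between red's own z axis and vertical below 0.1 rad and linear speed of red below 0.02 m/s and contact force between the fingers and red below 0.1 N), for 0.2 s.
2. the green-tagged cartridge is pushed down in the port with its lugs in the slots, not yet twisted (horizontal distance between green and port_mouth below 0.005 m and angle between green's own z axis and vertical below 0.1 rad and value of joint plunger above 0.007 m and angle between the x axis of green and the x axis of port, either way round below 0.4 rad), for 0.05 s.
3. it is twisted a quarter turn and pressed fully home by the gripper (horizontal distance between green and port_mouth below 0.005 m and angle between green's own z axis and vertical below 0.1 rad and z of green in the frame of port_mouth below -0.02 m and value of joint plunger above 0.0135 m and angle between the x axis of green and the x axis of port, either way round above 1.25 rad and contact force between the fingers and green above 3 N), for 0.2 s.
At the end, for the whole second after the job is handed in: Green in the port: centred to 5 mm, upright to 0.1 rad, flange within 2 mm of the collar (plunger over 13.5 mm), turned over 1.25 rad from the slots, fingers bearing on it with over 3 N. Red upright (0.1 rad), still, untouched in the nest, within 20 mm of its centre, foot within 5 mm of its floor (all of step 1 and all of step 3); the arm keeps its last pose, push and grip.
It fails at once if the yellow cartridge is moved 30 mm or tipped (distance of yellow from where it was at the start of the episode above 0.03 m or angle between yellow's own z axis and vertical above 0.3 rad).
It fails at once if a bystander (bottle, jar, screwdriver, gasket) is moved 40 mm (distance of any of bottle, jar, screwdriver, gasket from where it was at the start of the episode above 0.04 m).
It also fails if it takes over 54 s, if anything falls off the work surface, if the arm or the gripper's body presses on something with over 40 N, if the wrist force passes 120 N, or if a joint passes its speed limit or range.

## Working session

There is one attempt and no reset: what is moved stays moved. The work goes in short steps, Python scripts to look and compute and a shell command to move; the robot and the scene stay as the last step left them, time stands still between calls to the robot, and variables do not carry over. Pictures are saved under pics/ and viewed, about 8 in all and at most 12, crops included, and the job is handed in when it is done.

```bash
mkdir -p pics; ls
python3 - <<'E'
from plant import *
import cv2
for n in("scene","top"):
    im=read_camera(n); cv2.imwrite(f"pics/{n}0.png",im[:,:,::-1]); c=camera_info(n); print(n,c)
s=get_state();print(s)
E
```

```text
pics
scene {'K': array([[513.84824023,   0.        , 321.00430149],
       [  0.        , 513.84824023, 228.6746565 ],
       [  0.        ,   0.        ,   1.        ]]), 'R': array([[ 0.53049731,  0.84766242,  0.00640449],
       [ 0.72392986, -0.44910449, -0.52367042],
       [-0.44101945,  0.28244215, -0.85189687]]), 't': array([-0.33116849, -0.36421987,  1.44193044])}
top {'K': array([[439.86988716,   0.        , 326.39469165],
       [  0.        , 439.86988716, 242.25057296],
       [  0.        ,   0.        ,   1.        ]]), 'R': array([[-0.02456112, -0.99967884,  0.00624239],
       [-0.98226177,  0.0229711 , -0.18610249],
       [ 0.18589932, -0.01070254, -0.98251051]]), 't': array([0.01818573, 0.59562364, 0.96466092])}
{'time': 0.1, 'qpos': array([-1.30502080e+00,  2.87170103e-01,  1.57800734e+00,  3.47314640e-06,
        1.27857954e+00, -1.49998634e-01]), 'dq': array([ 1.39558042e-04, -2.46582764e-03, -3.17758662e-03, -1.20161001e-04,
       -1.16588730e-04, -7.75632754e-07]), 'joint_efforts': array([ 7.11001758e-04, -4.07299805e+01, -2.93699026e+01, -1.02775618e-04,
        3.42037354e-03, -1.03182478e-05]), 'eef_pos': array([ 0.27250625, -0.61691516,  0.23003605]), 'tcp_rot': array([ 9.78468721e-01,  2.06392323e-01, -6.09501910e-05, -1.08044764e-03]), 'contact_force': array([-0.14974982, -0.4523875 ,  0.6301628 ]), 'wrist_torque': array([-0.02789749,  0.03251467, -0.04896998]), 'opening': 1.0004074237399911}
```

View pics/top0.png

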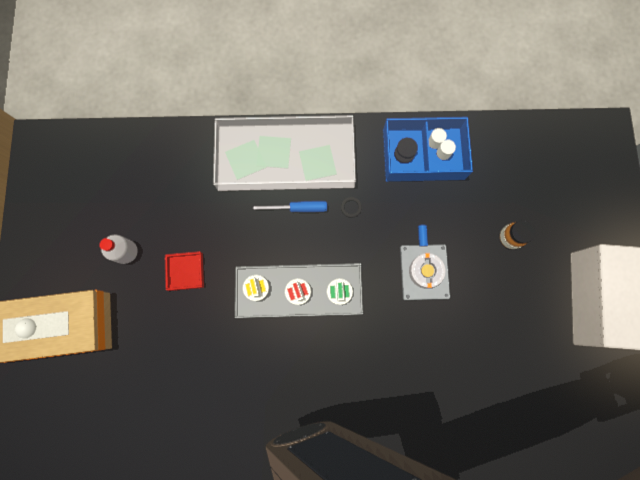

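View pics/scene0.png

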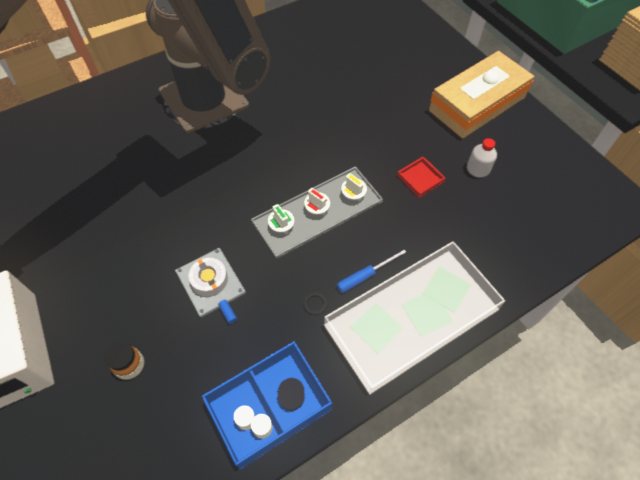

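The top view shows yellow at (256,288), red at (298,292), green at (340,291), the nest at (184,271) and the port at (428,270) with its pipe pointing up the image. The scene view confirms that order. Next I'll zoom in.

Run:
```python
import cv2,numpy as np
t=cv2.imread("pics/top0.png");s=cv2.imread("pics/scene0.png")
z=lambda im,x,y,w,h,k:cv2.resize(im[y:y+h,x:x+w],None,fx=k,fy=k,interpolation=cv2.INTER_CUBIC)
a=z(t,232,258,133,64,6); a=cv2.resize(a,(798,384)) # cart x6
b=np.hstack([z(t,398,220,55,85,2.5),z(t,160,248,50,50,4)[:200,:]]) if 0 else None
p=z(t,395,240,60,62,3.4)[:210,:204]; n=z(t,160,247,50,52,4)[:210,:200]; q=z(s,170,240,80,84,2.5)[:210,:200]; g=z(s,262,200,40,42,5)[:210,:194]
h=min(i.shape[0] for i in(p,n,q,g)); r=np.hstack([i[:h] for i in(p,n,q,g)]); r=cv2.resize(r,(798,h))
cv2.imwrite("pics/z.png",np.vstack([a,r]))
```

```text
(no output)
```

View pics/z.png

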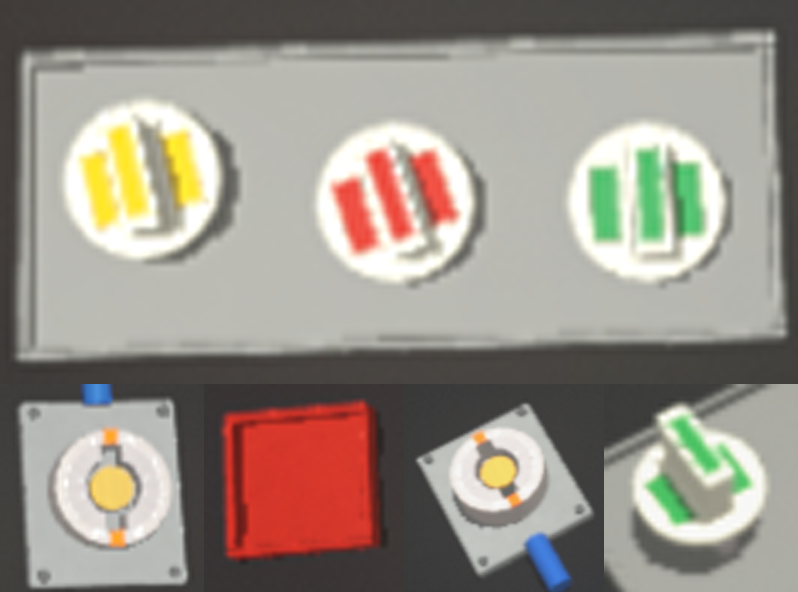

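```bash
cat > h.py <<'E'
import cv2,numpy as np
from plant import *
def ray(n,uv,z):
    c=camera_info(n);K,R,t=(np.array(c[k]) for k in "KRt")
    d=R.T@np.linalg.inv(K)@[uv[0],uv[1],1]; o=-R.T@t
    return (o+d*(z-o[2])/d[2])
HUE={'green':(50,80),'yellow':(24,32),'red':(0,5),'orange':(10,19)}
def blobs(im,col,roi,amin=8,smin=120):
    x0,y0,x1,y1=roi; k=4
    hs=cv2.cvtColor(cv2.resize(im[y0:y1,x0:x1],None,fx=k,fy=k,interpolation=cv2.INTER_CUBIC),cv2.COLOR_BGR2HSV)
    lo,hi=HUE[col]; m=cv2.inRange(hs,(lo,smin,90),(hi,255,255))
    out=[]
    for c in cv2.findContours(m,0,2)[0]:
        a=cv2.contourArea(c)/k/k
        if a<amin: continue
        M=cv2.moments(c); p=np.array([M['m10'],M['m01']])/M['m00']
        th=.5*np.arctan2(2*M['mu11'],M['mu20']-M['mu02'])
        f=lambda q:(np.array(q)+.5)/k-.5+[x0,y0]
        out.append((a,f(p),f(p+20*np.array([np.cos(th),np.sin(th)])),f(cv2.boxPoints(cv2.minAreaRect(c)))))
    return out
def ang(n,b,z):
    d=ray(n,b[2],z)-ray(n,b[1],z); return np.degrees(np.arctan2(d[1],d[0]))
E
python3 - <<'E'
from h import *
np.set_printoptions(precision=4,suppress=True)
ims={n:cv2.imread(f"pics/{n}0.png") for n in("top","scene")}
roi={'top':dict(green=(318,270,364,315),red=(275,272,320,314),yellow=(236,268,278,310),orange=(405,245,450,295)),
'scene':dict(green=(262,198,298,240),red=(300,182,334,218),yellow=(338,168,372,205),orange=(185,250,232,298))}
for n in ims:
  for col,r in roi[n].items():
    for b in blobs(ims[n],col,r,3 if col=='orange' else 8):
      if col=='orange': print(n,col,b[0],b[1],ray(n,b[1],.046))
      else: print(n,col,round(b[0]),b[1],'z32',ray(n,b[1],.032)[:2],'z66',ray(n,b[1],.066)[:2],'ang',ang(n,b,.05))
  b=max(blobs(ims[n],'red',dict(top=(155,240,215,300),scene=(390,150,450,200))[n]),key=lambda b:b[0])
  print(n,'nest',b[0],[ray(n,c,.018)[:2] for c in b[3]],ray(n,b[1],.012))
E
```

```text
top green 27 [332.2821 291.6042] z32 [ 0.4833 -0.0072] z66 [ 0.4807 -0.0065] ang -177.26554920610548
top green 27 [346.0864 290.6892] z32 [ 0.4846 -0.0394] z66 [ 0.482  -0.0376] ang -175.37692679131433
top green 26 [339.8183 289.9008] z32 [ 0.4868 -0.0248] z66 [ 0.4841 -0.0235] ang -178.21012402303296
top red 43 [290.7426 293.3619] z32 [0.4815 0.0894] z66 [0.479  0.0869] ang -163.3192390689957
top red 43 [303.6657 288.8035] z32 [0.4914 0.0592] z66 [0.4886 0.0578] ang -160.79397322035007
top red 41 [296.3926 289.8557] z32 [0.4893 0.0762] z66 [0.4866 0.0742] ang -162.09274902389924
top yellow 38 [248.1768 289.1486] z32 [0.4937 0.1882] z66 [0.4908 0.1825] ang -167.35527013687314
top yellow 43 [261.8342 285.5252] z32 [0.5013 0.1565] z66 [0.4982 0.1518] ang -166.69405965478623
top yellow 44 [252.8231 286.0616] z32 [0.5006 0.1775] z66 [0.4975 0.1721] ang -166.70028037423666
top orange 15.25 [429.1219 285.0733] [ 0.4918 -0.2303  0.046 ]
top orange 13.53125 [427.0165 255.145 ] [ 0.5617 -0.2302  0.046 ]
top nest 1393.125 [array([0.5879, 0.3941]), array([0.59  , 0.3021]), array([0.4983, 0.2954
[... 218 characters left out ...]
.4837 -0.0227] ang 2.322588992072578
scene red 38 [312.5638 206.2112] z32 [0.4902 0.0601] z66 [0.5099 0.0483] ang 20.32526754469265
scene red 33 [316.7901 193.755 ] z32 [0.4648 0.0876] z66 [0.4853 0.0749] ang 16.96244212019774
scene yellow 30 [349.0302 191.5831] z32 [0.5002 0.1571] z66 [0.5196 0.142 ] ang 13.642420264970344
scene yellow 31 [354.3938 179.1428] z32 [0.476 0.189] z66 [0.4962 0.1728] ang 13.420074538905787
scene orange 17.25 [213.6372 285.9316] [ 0.5616 -0.2298  0.046 ]
scene orange 13.1875 [199.8227 261.1331] [ 0.4919 -0.2294  0.046 ]
scene nest 1129.78125 [array([0.5052, 0.2922]), array([0.4775, 0.3913]), array([0.5883, 0.3921]), array([0.6119, 0.2964])] [0.5445 0.3453 0.012 ]
```

Both views agree:

| Part | Centre (m) | Angle |
|---|---|---|
| Red | (.4865, .0744) | 18° |
| Green | (.484, -.0233) | 2.5° |
| Port | (.5268, -.2299) | ~0° |
| Nest | (.543, .345) | ~5° |

Tool yaw is q1−q6+90°. I'll turn the tool by about 174° on the way, so the later clockwise twist ends mid-range for joint 6.

```bash
python3 -m jog '{"travel":[[0,40,0],[0,40,0],[0,40,0],[0,40,0],[0,40,0]],"dr":[[0,0,7],[0,0,7],[0,0,7],[0,0,7],[0,0,7]],"jaw":[0,0,0,0,0]}' 60
for i in 1 2; do python3 -m jog '{"travel":[[16,24.5,0],[16,24.5,0],[16,24.5,0],[16,24.5,0],[16,24.5,0]],"dr":[[0,0,7],[0,0,7],[0,0,7],[0,0,7],[0,0,7]],"jaw":[0,0,0,0,0]}';done
for i in 1 2; do python3 -m jog '{"travel":[[5,24.5,-10],[5,24.5,-10],[5,24.5,-10],[5,24.5,-10],[5,24.5,-10]],"dr":[[0,0,7],[0,0,7],[0,0,7],[0,0,7],[0,0,7]],"jaw":[0,0,0,0,0]}';done
python3 -m jog '{"travel":[[0,0,0],[0,0,0]],"dr":[[0,0,0],[0,0,0]],"jaw":[0,0]}'
cat >> h.py <<'E'
from scipy.spatial.transform import Rotation as Ro
def err(p,yaw):
    s=get_state();R=Ro.from_quat(s['tcp_rot']).as_matrix()
    T=Ro.from_euler('ZX',[yaw,180],degrees=True).as_matrix()
    np.set_printoptions(precision=2,suppress=True)
    print('t',s['time'],'go mm',(np.array(p)-s['eef_pos'])*1000,'turn deg',np.degrees(Ro.from_matrix(T@R.T).as_rotvec()),'q',s['qpos'],'F',s['contact_force'],'M',s['wrist_torque'],'open',s['opening'])
E
python3 -c "
from h import *
err([.4865,.0744,.036],198)"
```

```text
time: 0.52
eef_pos: [0.2723, -0.4153, 0.2303]
tcp_rot: [0.87, 0.494, 0.0, -0.001]
contact_force: [0.8, -0.6, 0.2]
opening: 1.001
time: 0.93
eef_pos: [0.3529, -0.2934, 0.231]
tcp_rot: [0.681, 0.732, 0.0, -0.0]
contact_force: [0.4, 0.5, 0.1]
opening: 0.995
time: 1.35
eef_pos: [0.433, -0.1709, 0.2309]
tcp_rot: [0.429, 0.903, 0.0, -0.0]
contact_force: [1.3, 0.5, -0.2]
opening: 1.001
time: 1.77
eef_pos: [0.4574, -0.0486, 0.1805]
tcp_rot: [0.138, 0.99, 0.0, -0.0]
contact_force: [0.7, -0.2, 0.9]
opening: 1.0
time: 2.18
eef_pos: [0.4823, 0.0739, 0.1305]
tcp_rot: [-0.167, 0.986, 0.0, -0.0]
contact_force: [0.3, -0.2, 0.7]
opening: 1.0
time: 2.35
eef_pos: [0.4818, 0.0735, 0.1302]
tcp_rot: [-0.164, 0.986, 0.0, -0.001]
contact_force: [-0.4, -0.5, 0.2]
opening: 1.0
t 2.35 go mm [  4.7    0.93 -94.21] turn deg [ 0.01 -0.15 -0.91] q [-0.06 -0.02  2.11 -0.    1.05 -1.96] F [-0.44 -0.54  0.22] M [0.   0.02 0.03] open 0.9997495187249144
```

```bash
python3 -m jog '{"travel":[[4.7,1,-24],[0,0,-24],[0,0,-24],[0,0,-22],[0,0,0]],"dr":[[0,0,-0.9],[0,0,0],[0,0,0],[0,0,0],[0,0,0]],"jaw":[0,0,0,0,60]}' 60
for i in 1 2; do python3 -m jog '{"travel":[[0,0,0],[0,0,0],[0,0,0],[0,0,0],[0,0,0]],"dr":[[0,0,0],[0,0,0],[0,0,0],[0,0,0],[0,0,0]],"jaw":[255,255,255,255,255]}' 60;done
python3 -c "
from h import *
err([.4865,.0744,.036],198)"
```

```text
time: 2.77
eef_pos: [0.4839, 0.0726, 0.0335]
tcp_rot: [-0.155, 0.988, 0.001, -0.004]
contact_force: [-1.0, 0.4, -0.4]
opening: 0.883
time: 3.18
eef_pos: [0.4885, 0.0735, 0.039]
tcp_rot: [-0.156, 0.988, -0.0, 0.001]
contact_force: [-5.1, 0.5, 11.3]
opening: 0.152
time: 3.6
eef_pos: [0.4888, 0.0735, 0.039]
tcp_rot: [-0.156, 0.988, -0.0, 0.001]
contact_force: [-1.2, -0.9, 6.1]
opening: 0.153
t 3.6 go mm [-2.27  0.92 -2.96] turn deg [0.02 0.16 0.07] q [-0.06  0.14  2.14 -0.    0.85 -1.94] F [-1.19 -0.87  6.1 ] M [ 0.    0.13 -0.03] open 0.1529596671485769
```

```bash
python3 -m jog '{"travel":[[0,0,10],[0,0,20],[0,0,30],[0,0,30],[0,0,5]],"dr":[[0,0,0],[0,0,0],[0,0,0],[0,0,0],[0,0,0]],"jaw":[255,255,255,255,255]}'
for i in 1 2; do python3 -m jog '{"travel":[[5.5,27,0],[5.5,27,0],[5.5,27,0],[5.5,27,0],[5.5,27,0]],"dr":[[0,0,0],[0,0,0],[0,0,0],[0,0,0],[0,0,0]],"jaw":[255,255,255,255,255]}';done
python3 -m jog '{"travel":[[0,0,-10],[0,0,0]],"dr":[[0,0,0],[0,0,0]],"jaw":[255,255]}'
python3 - <<'E'
from h import *
err([.5435,.3455,.039],198)
ims=[]
for n,r in(("top",(130,200,290,320)),("scene",(330,90,490,210))):
    im=read_camera(n)[:,:,::-1];cv2.imwrite(f"pics/{n}1.png",im);ims.append(cv2.resize(im[r[1]:r[3],r[0]:r[2]],None,fx=2.5,fy=2.5))
cv2.imwrite("pics/r1.png",np.hstack(ims))
E
```

```text
time: 4.02
eef_pos: [0.4903, 0.0735, 0.1378]
tcp_rot: [-0.156, 0.988, -0.001, 0.004]
contact_force: [1.6, -0.1, -0.5]
opening: 0.154
time: 4.43
eef_pos: [0.514, 0.2096, 0.1312]
tcp_rot: [-0.156, 0.988, -0.0, -0.001]
contact_force: [0.8, 0.1, -1.1]
opening: 0.154
time: 4.85
eef_pos: [0.5415, 0.3446, 0.1308]
tcp_rot: [-0.156, 0.988, -0.0, -0.001]
contact_force: [-0.1, 0.3, -0.6]
opening: 0.15
time: 5.02
eef_pos: [0.5405, 0.3439, 0.1191]
tcp_rot: [-0.157, 0.988, -0.001, -0.002]
contact_force: [-0.2, 0.2, -2.5]
opening: 0.15
t 5.0167 go mm [  3.05   1.6  -80.14] turn deg [ 0.13 -0.27 -0.06] q [ 0.41  0.32  1.75 -0.    1.08 -1.48] F [-0.24  0.18 -2.45] M [-0.01  0.06  0.01] open 0.1497231544266003
```

View pics/r1.png

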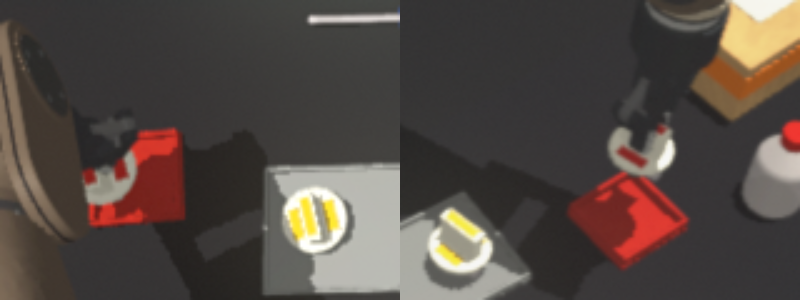

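Red is held upright and level, just above the nest; yellow is untouched. Lowering now.

```bash
python3 -m jog '{"travel":[[3,1.5,-20],[0,0,-25],[0,0,-18],[0,0,-10],[0,0,-3]],"dr":[[0,0,0],[0,0,0],[0,0,0],[0,0,0],[0,0,0]],"jaw":[255,255,255,255,255]}'
python3 -m jog '{"travel":[[0,0,-2],[0,0,-1],[0,0,-1],[0,0,0]],"dr":[[0,0,0],[0,0,0],[0,0,0],[0,0,0]],"jaw":[255,255,255,255]}'
```

```text
time: 5.53
eef_pos: [0.5437, 0.3432, 0.0437]
tcp_rot: [-0.155, 0.988, -0.001, -0.002]
contact_force: [-1.3, 0.1, -1.6]
opening: 0.154
time: 5.87
eef_pos: [0.5462, 0.3453, 0.0436]
tcp_rot: [-0.156, 0.988, 0.0, 0.001]
contact_force: [0.7, 0.4, -0.7]
opening: 0.154
```

```bash
python3 -m jog '{"travel":[[-1,0,-2],[-1,0,-1],[0,0,0],[0,0,0]],"dr":[[0,0,0],[0,0,0],[0,0,0],[0,0,0]],"jaw":[255,255,255,255]}'
python3 -m jog '{"travel":[[0,0,-1],[0,0,-1],[0,0,0],[0,0,0]],"dr":[[0,0,0],[0,0,0],[0,0,0],[0,0,0]],"jaw":[255,255,255,255]}'
```

```text
time: 6.2
eef_pos: [0.5437, 0.3453, 0.04]
tcp_rot: [-0.156, 0.988, 0.0, 0.001]
contact_force: [0.5, 0.2, 1.6]
opening: 0.153
time: 6.53
eef_pos: [0.5439, 0.3454, 0.04]
tcp_rot: [-0.156, 0.988, -0.0, 0.0]
contact_force: [-3.8, -2.2, 10.5]
opening: 0.153
```

```bash
python3 -m jog '{"travel":[[0,0,1],[0,0,1],[0,0,1],[0,0,0],[0,0,0]],"dr":[[0,0,0],[0,0,0],[0,0,0],[0,0,0],[0,0,0]],"jaw":[150,100,60,0,0]}'
python3 -m jog '{"travel":[[0,0,0],[0,0,10],[0,0,30],[0,0,40],[0,0,20]],"dr":[[0,0,0],[0,0,0],[0,0,0],[0,0,0],[0,0,0]],"jaw":[0,0,0,0,0]}'
for i in 1 2; do python3 -m jog '{"travel":[[-6,-36.9,0],[-6,-36.9,0],[-6,-36.9,0],[-6,-36.9,0],[-6,-36.9,0]],"dr":[[0,0,-1.55],[0,0,-1.55],[0,0,-1.55],[0,0,-1.55],[0,0,-1.55]],"jaw":[0,0,0,0,0]}';done
python3 -m jog '{"travel":[[0,0,-20],[0,0,0]],"dr":[[0,0,0],[0,0,0]],"jaw":[0,0]}'
python3 - <<'E'
from h import *
err([.484,-.0233,.040],182.5)
ims=[]
for n,r in(("top",(130,200,290,320)),("scene",(330,90,490,210))):
    im=read_camera(n)[:,:,::-1];im=np.ascontiguousarray(im);cv2.imwrite(f"pics/{n}2.png",im);ims.append(cv2.resize(im[r[1]:r[3],r[0]:r[2]],None,fx=2.5,fy=2.5))
cv2.imwrite("pics/r2.png",np.hstack(ims))
E
```

```text
time: 6.95
eef_pos: [0.5432, 0.3449, 0.04]
tcp_rot: [-0.156, 0.988, -0.0, -0.0]
contact_force: [-0.6, -0.2, 0.1]
opening: 0.85
time: 7.37
eef_pos: [0.5451, 0.3458, 0.1455]
tcp_rot: [-0.156, 0.988, 0.001, 0.003]
contact_force: [1.2, 1.5, 0.9]
opening: 1.001
time: 7.78
eef_pos: [0.513, 0.1591, 0.1412]
tcp_rot: [-0.088, 0.996, -0.0, 0.001]
contact_force: [-0.5, 0.8, 0.5]
opening: 0.999
time: 8.2
eef_pos: [0.483, -0.0256, 0.1413]
tcp_rot: [-0.021, 1.0, -0.0, 0.001]
contact_force: [0.9, 0.4, 1.1]
opening: 1.001
time: 8.37
eef_pos: [0.4816, -0.0255, 0.1186]
tcp_rot: [-0.019, 1.0, 0.001, -0.002]
contact_force: [-1.4, -0.4, -1.3]
opening: 1.002
t 8.3667 go mm [  2.45   2.24 -78.64] turn deg [-0.06 -0.2   0.32] q [-0.26 -0.01  2.13  0.    1.03 -1.87] F [-1.36 -0.41 -1.3 ] M [-0.    0.04  0.01] open 1.002275929965211
```

View pics/r2.png

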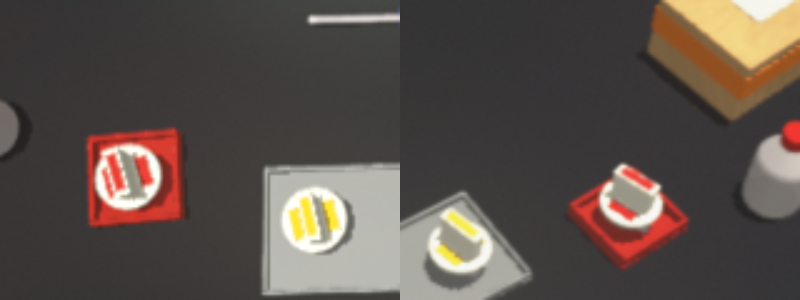

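Red stands upright and centred in the nest. Next I'll grasp green, and measure red's tags in the same step.

```bash
python3 - <<'E'
from h import *
for n,r in(("top",(160,245,210,300)),("scene",(405,150,450,190))):
    im=cv2.imread(f"pics/{n}2.png")
    for b in blobs(im,'red',r,8): print(n,round(b[0]),ray(n,b[1],.032),ray(n,b[1],.066))
E
python3 -m jog '{"travel":[[2,2,-20],[0,0,-20],[0,0,-20],[0,0,-14],[0,0,0]],"dr":[[0,0,0.3],[0,0,0],[0,0,0],[0,0,0],[0,0,0]],"jaw":[0,0,0,0,0]}' 80
python3 -m jog '{"travel":[[0,0,0],[0,0,0]],"dr":[[0,0,0],[0,0,0]],"jaw":[0,0]}'
python3 -c "
from h import *
err([.484,-.0233,.040],182.5)"
```

```text
top 1393 [0.54053946 0.33985402 0.032     ] [0.53608912 0.32908847 0.066     ]
scene 34 [0.54518227 0.33307287 0.032     ] [0.56306647 0.31204774 0.066     ]
scene 470 [0.56757756 0.32995625 0.032     ] [0.58470619 0.30903627 0.066     ]
scene 42 [0.52052565 0.37179051 0.032     ] [0.53924172 0.34945912 0.066     ]
time: 8.88
eef_pos: [0.4835, -0.0201, 0.0442]
tcp_rot: [-0.025, 1.0, 0.001, -0.003]
contact_force: [-0.7, 0.9, 0.2]
opening: 1.004
time: 9.05
eef_pos: [0.4866, -0.0214, 0.0478]
tcp_rot: [-0.025, 1.0, -0.0, 0.001]
contact_force: [0.2, 0.1, 0.3]
opening: 1.002
t 9.05 go mm [-2.56 -1.86 -7.77] turn deg [ 0.03  0.12 -0.32] q [-0.25  0.11  2.15  0.    0.87 -1.87] F [0.18 0.06 0.32] M [-0.   -0.04  0.02] open 1.002018482290544
```

```bash
python3 -m jog '{"travel":[[-2.5,-2,-4],[0,0,-3],[0,0,0],[0,0,0],[0,0,0]],"dr":[[0,0,-0.3],[0,0,0],[0,0,0],[0,0,0],[0,0,0]],"jaw":[0,0,0,100,200]}' 80
for i in 1 2; do python3 -m jog '{"travel":[[0,0,0],[0,0,0],[0,0,0],[0,0,0]],"dr":[[0,0,0],[0,0,0],[0,0,0],[0,0,0]],"jaw":[255,255,255,255]}';done
python3 -c "
from h import *
err([.484,-.0233,.040],182.5)"
```

```text
time: 9.47
eef_pos: [0.483, -0.0241, 0.0395]
tcp_rot: [-0.021, 1.0, -0.0, 0.0]
contact_force: [-0.6, -0.1, 0.1]
opening: 0.747
time: 9.8
eef_pos: [0.483, -0.024, 0.0394]
tcp_rot: [-0.021, 1.0, -0.0, 0.0]
contact_force: [-1.5, -0.0, 17.4]
opening: 0.146
time: 10.13
eef_pos: [0.4831, -0.024, 0.0395]
tcp_rot: [-0.021, 1.0, -0.0, 0.0]
contact_force: [0.8, -1.0, 0.9]
opening: 0.146
t 10.1333 go mm [0.92 0.72 0.49] turn deg [0.01 0.03 0.07] q [-0.26  0.12  2.16 -0.    0.85 -1.87] F [ 0.78 -1.    0.92] M [ 0.   -0.02  0.03] open 0.14594860737459942
```

```bash
python3 -m jog '{"travel":[[0,0,10],[0,0,25],[0,0,30],[0,0,15],[0,0,0]],"dr":[[0,0,0],[0,0,0],[0,0,0],[0,0,0],[0,0,0]],"jaw":[255,255,255,255,255]}'
for i in 1 2; do python3 -m jog '{"travel":[[4.3,-20.6,0],[4.3,-20.6,0],[4.3,-20.6,0],[4.3,-20.6,0],[4.3,-20.6,0]],"dr":[[0,0,-0.25],[0,0,-0.25],[0,0,-0.25],[0,0,-0.25],[0,0,-0.25]],"jaw":[255,255,255,255,255]}';done
python3 -m jog '{"travel":[[0,0,0],[0,0,0],[0,0,0]],"dr":[[0,0,0],[0,0,0],[0,0,0]],"jaw":[255,255,255]}'
python3 - <<'E'
from h import *
err([.526,-.2299,.095],180)
ims=[]
for n,r in(("top",(375,200,475,300)),("scene",(160,190,260,290))):
    im=np.ascontiguousarray(read_camera(n)[:,:,::-1]);cv2.imwrite(f"pics/{n}3.png",im);ims.append(cv2.resize(im[r[1]:r[3],r[0]:r[2]],None,fx=4,fy=4,interpolation=2))
cv2.imwrite("pics/r3.png",np.hstack(ims))
E
```

```text
time: 10.55
eef_pos: [0.4856, -0.0246, 0.1239]
tcp_rot: [-0.021, 1.0, -0.001, 0.004]
contact_force: [1.3, -0.0, -0.4]
opening: 0.149
time: 10.97
eef_pos: [0.5033, -0.1273, 0.1177]
tcp_rot: [-0.01, 1.0, 0.001, -0.001]
contact_force: [0.6, -0.3, -1.2]
opening: 0.152
time: 11.38
eef_pos: [0.5249, -0.2303, 0.1175]
tcp_rot: [0.001, 1.0, 0.001, -0.001]
contact_force: [-0.0, -0.0, -0.3]
opening: 0.144
time: 11.63
eef_pos: [0.5249, -0.229, 0.1179]
tcp_rot: [0.001, 1.0, 0.001, -0.001]
contact_force: [0.1, -0.7, -1.5]
opening: 0.146
t 11.6333 go mm [  1.12  -0.92 -22.89] turn deg [-0.12 -0.14  0.09] q [-0.59  0.19  1.92  0.    1.04 -2.16] F [ 0.12 -0.69 -1.55] M [ 0.05 -0.03 -0.  ] open 0.14600072103731604
```

View pics/r3.png

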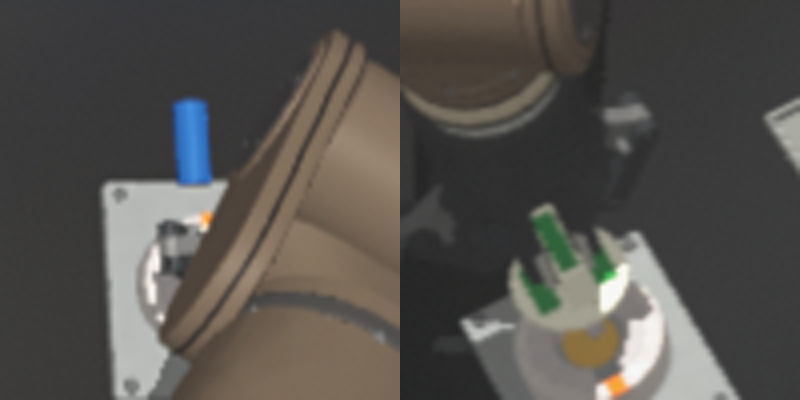

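Run:
```python
from h import *
HUE['green']=(45,85)
im=cv2.imread("pics/scene3.png")
for b in blobs(im,'green',(185,235,222,275),4,90): print(round(b[0]),b[1],'wing',ray('scene',b[1],.1445),'fl',ray('scene',b[1],.1105),ang('scene',b,.12))
```

```text
24 [195.43493963 263.90313713] wing [ 0.55078929 -0.24531159  0.1445    ] fl [ 0.53087068 -0.24361004  0.1105    ] 13.521586906910949
20 [210.40605346 256.87735849] wing [ 0.55206213 -0.21363776  0.1445    ] fl [ 0.53219187 -0.21073332  0.1105    ] -13.92157173115995
48 [198.29052362 249.91669388] wing [ 0.52508163 -0.22725436  0.1445    ] fl [ 0.50418671 -0.22486704  0.1105    ] 0.518564130216012
```

```bash
python3 -m jog '{"travel":[[1.5,-1.5,-12],[0,0,-12],[0,0,-6],[0,0,0],[0,0,0]],"dr":[[0,0,0],[0,0,0],[0,0,0],[0,0,0],[0,0,0]],"jaw":[255,255,255,255,255]}' 100
python3 -m jog '{"travel":[[0,0,-4],[0,0,-4],[0,0,-2],[0,0,0],[0,0,0]],"dr":[[0,0,0],[0,0,0],[0,0,0],[0,0,0],[0,0,0]],"jaw":[255,255,255,255,255]}'
python3 -c "
from h import *
err([.526,-.2299,.0595],180)"
```

```text
time: 12.15
eef_pos: [0.5267, -0.2308, 0.088]
tcp_rot: [0.001, 1.0, 0.001, -0.001]
contact_force: [1.1, 0.1, -1.0]
opening: 0.138
time: 12.57
eef_pos: [0.5273, -0.2315, 0.0792]
tcp_rot: [0.001, 1.0, 0.0, -0.0]
contact_force: [0.5, 0.7, -1.2]
opening: 0.142
t 12.5667 go mm [ -1.31   1.57 -19.75] turn deg [-0.   -0.01  0.08] q [-0.59  0.24  1.93 -0.    0.97 -2.16] F [ 0.54  0.71 -1.22] M [ 0.02 -0.1  -0.06] open 0.14159427710783118
```

```bash
python3 -m jog '{"travel":[[-0.4,0.7,-3],[0,0,-3],[0,0,-2],[0,0,0],[0,0,0]],"dr":[[0,0,0],[0,0,0],[0,0,0],[0,0,0],[0,0,0]],"jaw":[255,255,255,255,255]}'
python3 -m jog '{"travel":[[0,0,-2],[0,0,-2],[0,0,0],[0,0,0]],"dr":[[0,0,0],[0,0,0],[0,0,0],[0,0,0]],"jaw":[255,255,255,255]}'
python3 -c "
from h import *
err([.526,-.2299,.0595],180)"
```

```text
time: 12.98
eef_pos: [0.5274, -0.231, 0.0721]
tcp_rot: [0.001, 1.0, -0.0, 0.0]
contact_force: [-0.3, 0.3, 4.4]
opening: 0.145
time: 13.32
eef_pos: [0.5275, -0.231, 0.068]
tcp_rot: [0.001, 1.0, -0.0, 0.001]
contact_force: [-0.6, 0.4, 5.4]
opening: 0.141
t 13.3167 go mm [-1.47  1.14 -8.47] turn deg [0.04 0.06 0.08] q [-0.59  0.26  1.93  0.    0.95 -2.16] F [-0.57  0.41  5.45] M [ 0.15  0.14 -0.08] open 0.1411667582320354
```

```bash
python3 -m jog '{"travel":[[0,0,-2],[0,0,-2],[0,0,-2],[0,0,0],[0,0,0]],"dr":[[0,0,0],[0,0,0],[0,0,0],[0,0,0],[0,0,0]],"jaw":[255,255,255,255,255]}'
python3 -m jog '{"travel":[[0,0,-1.5],[0,0,-1],[0,0,0],[0,0,0]],"dr":[[0,0,0],[0,0,0],[0,0,0],[0,0,0]],"jaw":[255,255,255,255]}'
python3 -c "
from h import *
err([.526,-.2299,.0595],180)"
```

```text
time: 13.73
eef_pos: [0.5275, -0.2311, 0.0626]
tcp_rot: [0.001, 1.0, -0.0, 0.0]
contact_force: [-1.1, 2.3, 8.4]
opening: 0.145
time: 14.07
eef_pos: [0.5276, -0.2311, 0.0604]
tcp_rot: [0.001, 1.0, -0.0, 0.0]
contact_force: [-2.6, 1.1, 10.9]
opening: 0.142
t 14.0667 go mm [-1.55  1.21 -0.9 ] turn deg [0.03 0.04 0.07] q [-0.59  0.27  1.94 -0.    0.93 -2.16] F [-2.62  1.08 10.93] M [0.45 0.42 0.05] open 0.14232964072942883
```

```bash
python3 -m jog '{"travel":[[0,0.3,-1],[0,0,-0.5],[0,0,0],[0,0,0]],"dr":[[0,0,0],[0,0,0],[0,0,0],[0,0,0]],"jaw":[255,255,255,255]}'
python3 -m jog '{"travel":[[0,0,-1],[0,0,0],[0,0,0]],"dr":[[0,0,0],[0,0,0],[0,0,0]],"jaw":[255,255,255]}'
```

```text
time: 14.4
eef_pos: [0.5276, -0.2311, 0.0596]
tcp_rot: [0.0, 1.0, -0.0, 0.0]
contact_force: [-3.0, 1.4, 12.7]
opening: 0.143
time: 14.65
eef_pos: [0.5276, -0.2312, 0.0596]
tcp_rot: [0.0, 1.0, -0.0, 0.0]
contact_force: [-6.5, 2.2, 18.4]
opening: 0.139
```

The flange has bottomed (z 59.6 mm, force now above the spring's). Twisting clockwise.

```bash
for i in 1 2 3; do python3 -m jog '{"travel":[[0,0,0],[0,0,0],[0,0,0],[0,0,0],[0,0,0]],"dr":[[0,0,-5],[0,0,-5],[0,0,-5],[0,0,-5],[0,0,-5]],"jaw":[255,255,255,255,255]}'; done
python3 -c "
from h import *
err([.526,-.2299,.0595],90)"
```

```text
time: 15.07
eef_pos: [0.5285, -0.2316, 0.0596]
tcp_rot: [0.219, 0.976, -0.001, 0.002]
contact_force: [-3.8, 0.8, 15.1]
opening: 0.143
time: 15.48
eef_pos: [0.5287, -0.2316, 0.0596]
tcp_rot: [0.425, 0.905, -0.0, 0.002]
contact_force: [-1.6, 0.6, 14.4]
opening: 0.142
time: 15.9
eef_pos: [0.529, -0.2315, 0.0596]
tcp_rot: [0.611, 0.792, 0.0, 0.002]
contact_force: [-1.9, 2.2, 13.0]
opening: 0.144
t 15.9 go mm [-2.99  1.64 -0.07] turn deg [  0.17   0.21 -14.71] q [-0.59  0.27  1.94  0.    0.93 -0.85] F [-1.94  2.2  13.03] M [0.42 0.34 0.11] open 0.1442803165347174
```

Turning freely. The last 15° next, with a slight extra push.

```bash
python3 -m jog '{"travel":[[0,0,0],[0,0,0],[0,0,0],[-0.5,0.5,-0.5],[0,0,0]],"dr":[[0,0,-5],[0,0,-5],[0,0,-4],[0,0,0],[0,0,0]],"jaw":[255,255,255,255,255]}'
python3 -m jog '{"travel":[[0,0,-0.5],[0,0,-0.5],[0,0,0],[0,0,0],[0,0,0]],"dr":[[0,0,0],[0,0,0],[0,0,0],[0,0,0],[0,0,0]],"jaw":[255,255,255,255,255]}'
python3 - <<'E'
from h import *
err([.526,-.2299,.0595],90)
ims=[]
for n,r in(("top",(375,200,475,300)),("scene",(160,190,260,290))):
    im=np.ascontiguousarray(read_camera(n)[:,:,::-1]);cv2.imwrite(f"pics/{n}4.png",im);ims.append(cv2.resize(im[r[1]:r[3],r[0]:r[2]],None,fx=4,fy=4,interpolation=2))
cv2.imwrite("pics/r4.png",np.hstack(ims))
E
```

```text
time: 16.32
eef_pos: [0.5287, -0.2313, 0.0596]
tcp_rot: [0.701, 0.713, 0.0, 0.003]
contact_force: [-1.9, 0.9, 15.3]
opening: 0.145
time: 16.73
eef_pos: [0.5287, -0.2313, 0.0595]
tcp_rot: [0.701, 0.713, 0.0, 0.002]
contact_force: [-4.7, 3.1, 19.7]
opening: 0.14
t 16.7333 go mm [-2.7   1.44 -0.03] turn deg [ 0.15  0.22 -0.93] q [-0.59  0.27  1.94  0.    0.93 -0.6 ] F [-4.74  3.08 19.73] M [ 0.59  0.8  -0.01] open 0.14040899901002812
```

View pics/r4.png

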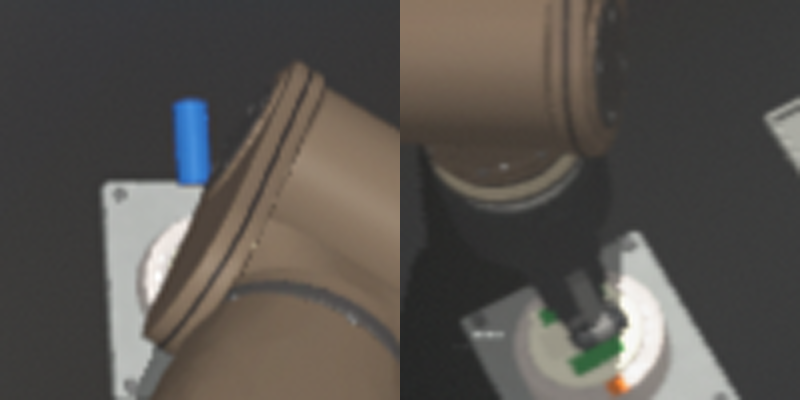

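The flange is flush on the collar. The tags now run across the slot line (the scene crop's orange mark is still visible at (618,385)), so the quarter turn is done. Pressing force is about 20 N, against 12 N from the spring.

```bash
python3 -m jog '{"travel":[[0,0,-0.5],[0,0,0],[0,0,0],[0,0,0]],"dr":[[0,0,0],[0,0,0],[0,0,0],[0,0,0]],"jaw":[255,255,255,255]}' && python3 -c "
from plant import *
print(sign_off())"
```

```text
time: 17.17
eef_pos: [0.5287, -0.2313, 0.0595]
tcp_rot: [0.701, 0.713, 0.0, 0.002]
contact_force: [-5.1, 2.9, 23.1]
opening: 0.141
the job is handed in; nothing more can be done
None
```

I placed the red cartridge in the reject nest and let go. I then pushed the green one into the port until its flange seated, turned it about 89° clockwise and handed in at 17.2 s, still gripping and pressing. The sign-off gives no verdict.

**Red:** the pictures taken after release showed it upright and about 5 mm from the nest's centre, with yellow where it started. That check was rough, because red tags on a red nest separate poorly. I did not look at red or yellow again after that.

**Green:**
- **Height:** the tool bottomed at 59.5 mm, against 59.5 mm expected for the flange on the collar.
- **Force:** the upward force was 23 N at the end, against 12 N from the spring.
- **Picture:** the last scene view showed the flange flush and the tags turned across the slots. The arm blocked the top camera.
- **Tool offset:** the tool ended about 3 mm from the port centre I had measured, with side forces of 5 N or less. The bore leaves the spigot only about 2 mm of play, so most of that is probably grip offset and calibration error.

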